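# Roll a freshly painted tube up into its drying cradle

## Task

The red mailing tube has just been painted, so it must not be touched by the gripper or arm. Pick up the push paddle from its blue mat and, with the paddle held, slowly and gently roll the red tube up the ramp of the drying rack until it drops into the empty green cradle and lies still, without disturbing the yellow tube in the next cradle or the other things on the table. Then stand the paddle back on its blue mat and let go.

Things in the scene. Friction and masses are not known exactly. Their poses are not given: they have to be found in the camera images.
- rack: Fixed plywood drying rack on the table, 344 mm long (its x from -150 to +194 mm) and 134 mm wide. Origin on the table; x points uphill along the track, y across, z up. Low end first: stop strip 18 mm high at x -150 to -142, smooth ramp, crest, empty green V cradle, ridge (x=+113, z=33), blue V cradle (bottom x=+150) with the yellow tube. Track 118 mm wide between side guides.
- ramp_foot (a point): Low end of the ramp's surface, on its middle line, just inside the stop strip: rack x=-142, z=12 mm. The ramp rises straight from here to the crest (5 degrees); side guides stand 10 mm above it. A round thing rolls back down if not held.
- crest (a point): Top of the ramp, middle line: rack x=+50, z=29 mm. Past it the tube rolls down into the green cradle by itself, rocks and settles within a second or two. From x=+43 on, the side guides have their top at z=43 mm.
- cradle (a point): Bottom of the green V cradle, middle line: rack x=+76, z=19.5 mm. The tube's centre comes to lie straight above it, at z=43 mm.
- tube_center (a point): Centre of the red wet-painted mailing tube with white end caps, a closed cylinder 44 mm in diameter and 110 mm long, about 80 g, lying across the ramp (axis along the rack's y), at the start against the stop strip with its centre at about rack x=-127, z=35 mm. Its orientation turns as it rolls.
- tube: The same red tube; origin at its centre, y along its axis.
- yellow_tube_center (a point): Centre of the finished yellow tube, same size as the red one, lying in the blue cradle beyond. To be left alone.
- paddle_grip (a point): Centre of the push paddle's wooden handle (22 mm square), 40 mm above the underside; x along the handle to the blade, z up. Hoe-shaped: green upright blade 90 mm wide, 8 thick, 60 high (underside to 20 above this point), pushing face 64 mm ahead of this point; handle ends 104 mm behind it on a 30 mm leg. Stands by itself on blade and leg. 120 g, centre of mass here.
- mat_center (a point): Centre of the top of the fixed blue mat on which the paddle stands, 260 mm long (x) by 160 mm wide (y), 3 mm thick. At the start the paddle stands on it within 15 mm and 0.2 rad of the middle, blade towards the mat's +x.
- stapler: Green stapler, 150 x 36 x 58 mm, a bystander; origin under its middle.
- glue_bottle: White glue bottle, 52 mm in diameter, 100 mm tall, a bystander; origin under its middle.
- bead_jar: Amber bead jar, 64 mm in diameter, 75 mm tall, a bystander; origin under its middle.
There are look-alikes about, which are no part of the job. Several things have the shape of the tube; the one meant has the colours described above.

How it is judged:
By the outcome, as a careful person would: the job done as asked, in the order asked, and still so for the second after the job is handed in, with the robot touching nothing.
It also fails if it takes over 56 s, if anything falls off the work surface, if the arm or the gripper's body presses on something with over 40 N, if the wrist force passes 120 N, or if a joint passes its speed limit or range.

## Robot

A 7-joint arm with a two-finger parallel gripper is mounted at the origin on the work surface. World frame = base frame: x ahead of the robot, y to its left, z up, the work surface at z = 0. Lengths are in m, angles in rad, forces in N, time in s.
With the tool pointing down it reaches from about 0.425 to 0.925 m from the base axis. Payload 6.8 kg.
Tool frame: the origin (TCP) lies at the very end of the fingers, on their centre line; the grasp point (between the pads) lies 19 mm behind it; z points along the fingers, y is the line along which they close (so a half turn about z gives the same grasp; the last joint's range is limited). The gripper opens to 88 mm and grips with 3 to 60 N. Pads are 20 mm wide; open, the fingers measure 115 mm over their backs; the gripper's body (75 mm by 178 mm) begins 61 mm behind the grasp point.
Start: joints at [-1.443, 0.477, 0.022, 1.555, -0.011, 1.109, -0.083], TCP at [0.158, 0.656, 0.223] pointing down, gripper open.
Joint ranges: [-2.96, 2.96], [-0.34, 2.1], [-1.41, 1.46], [0.24, 2.44], [-1.37, 4.51], [0.17, 1.92], [-2.96, 2.96]. Speed limits (rad/s): [2.39, 2.39, 3.14, 3.14, 3.14, 3.14, 3.14].

## Interface

Orientations are given as a unit quaternion [x, y, z, w].
In Python, from plant import monitor, optics, workorder gives the robot as it stands. The module is installed in compiled form; this text tells all that it offers.
- The arm moves only by the shell command python3 -m crank 'ROWS' [FORCE]. ROWS is JSON, a list of rows, each an object with "travel": the shift along the tool's x, y, z scaled (see below), a list of three; "rotation": the turn, a rotation vector about the tool's x, y, z scaled (see below), a list of three; "jaw": the opening, from -1 (shut) to 1 (fully open), so that 0 is half open. In form: [{"travel": [dx, dy, dz], "rotation": [rx, ry, rz], "jaw": jaw}, ...]. A call has 1 to 12 rows; each row shifts and turns the commanded pose from where the row before left it, along the tool's axes as they then stand; what a row does not reach is not made up. The controller multiplies each number of a shift by 200 mm and each number of a turn by 180 degrees. A row lasts 1/10 s, in which the tool goes at most 50 mm and 8.59 degrees, less where a joint would pass 70% of its speed; a pose out of reach is approached as far as the arm can. A call with a number of a shift or a turn outside -1 to 1 is refused whole. A call with a gripper value outside its range is refused whole. The fingers move at their own pace and stop on an object; FORCE is the grip in N (left out, the last holds). Time passes only in rows, so rows that do not move let the fingers close. It gives the time, the measured TCP pose, the force, the opening and the grip force at its end, in the units of the state.
- monitor.sense(): the state, without advancing time (a new reading comes with each control period).
- optics.grab_frame(name): name is "side" or "top"; returns a dict with "pixels" (400x640x3 uint8, red, green, blue), "range_z" (400x640 float32, m along the optical axis (not along the pixel's ray), 0 where there is no reading), "fx", "fy", "cx", "cy" (pixels), "camera_from_world" (4x4, takes a point from world to camera coordinates). Camera axes: x right, y down, z forward; pixel columns grow to the right and rows downward; lengths in m; the calibration is good to about 2 mm. A picture is of the moment at which its call begins.
- workorder.finish_job(): hands the job in; it is judged then, once.
The state is a dict: "clock": time; "qpos": joint angles; "qvel": joint speeds; "effort": joint torques, N m; "tcp_pos": TCP position; "tcp_rot": TCP orientation; "wrist_force": force on the tool from outside, world axes, zero at the start; "ft_torque": the same for the moment, N m; "finger_gap": opening from 0.0 (shut) to 1.0 (fully open); "finger_force": force on a finger pad.
Only numpy, scipy, OpenCV 4.12 (cv2) and the standard library are available. Lean on these libraries where they do the work, as an engineer would, in place of code of your own. Each camera call takes 0.05 s, during which the arm holds its last target. There are 200 camera calls.

## Working session

There is one attempt and no reset: what is moved stays moved. The work goes in short steps, Python scripts to look and compute and a shell command to move; the robot and the scene stay as the last step left them, time stands still between calls to the robot, and variables do not carry over. Pictures are saved under pics/ and viewed, at most 10 in all, crops included, and the job is handed in when it is done.

```bash
mkdir -p pics; python3 - <<'E'
from plant import monitor, optics
import cv2,numpy as np
s=monitor.sense();print({k:np.round(v,4) for k,v in s.items()})
for n in("top","side"):
    f=optics.grab_frame(n);cv2.imwrite(f"pics/{n}0.png",f["pixels"][:,:,::-1]);np.savez(f"{n}0.npz",**f)
    print(n,f["fx"],f["fy"],f["cx"],f["cy"],np.round(f["camera_from_world"],3).tolist())
E
```

```text
{'clock': np.float64(0.0), 'qpos': array([-1.4431,  0.4778,  0.0224,  1.5565, -0.0115,  1.1093, -0.0831]), 'qvel': array([-0.0008,  0.0014,  0.0027,  0.0008, -0.0014, -0.0002, -0.0002]), 'effort': array([-1.30000e-03, -5.82835e+01,  1.53380e+00, -2.72629e+01,
       -5.44000e-02,  1.69000e-02,  2.00000e-04]), 'tcp_pos': array([0.1576, 0.6557, 0.2217]), 'tcp_rot': array([ 1.176e-01,  9.931e-01, -9.000e-04, -0.000e+00]), 'wrist_force': array([0.6102, 0.7482, 0.5933]), 'ft_torque': array([ 0.0316, -0.0804,  0.0404]), 'finger_force': np.float64(0.0), 'finger_gap': np.float64(1.0002)}
top 392.8989617199497 392.8989617199497 319.88653652086344 198.28103011334824 [[0.004, -1.0, 0.002, 0.048], [-0.997, -0.004, -0.076, 0.584], [0.076, -0.002, -0.997, 1.152], [0.0, 0.0, 0.0, 1.0]]
side 516.5304603217613 516.5304603217613 319.8847747415904 200.31255365089586 [[-0.998, -0.052, -0.023, 0.58], [-0.014, 0.622, -0.783, 0.026], [0.055, -0.782, -0.621, 1.397], [0.0, 0.0, 0.0, 1.0]]
```

View pics/top0.png

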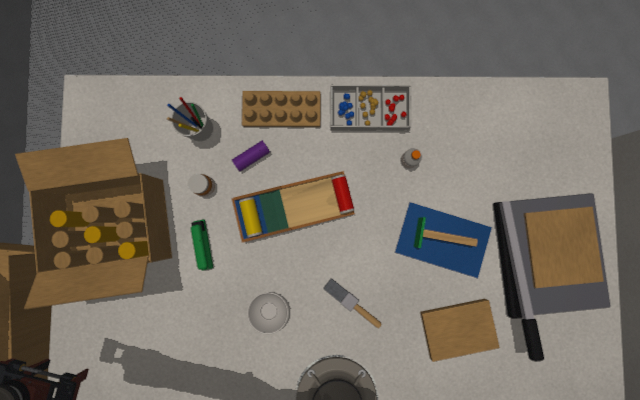

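View pics/side0.png

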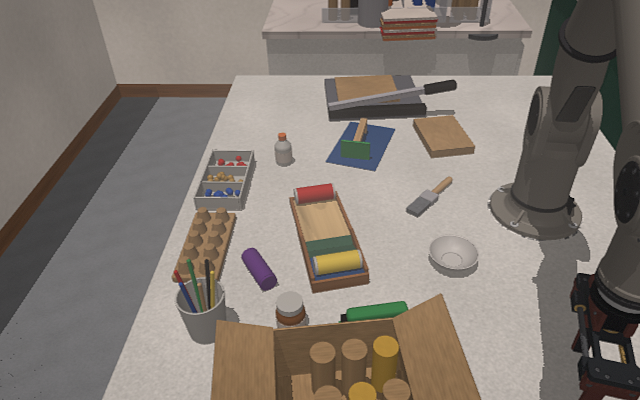

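Top view: red tube with white caps at (343,194) at the low end of the rack. Yellow tube at (250,216) and empty green cradle at (272,210). Look-alikes are the purple roll (251,156) and the tubes in the carton (60–125, 210–255). Only the one at (343,194) is red with white caps and lies on the ramp against the stop. The paddle on its blue mat is at (443,240), blade at (420,233). The brush at (350,300) is not the paddle.

```bash
cat > h.py <<'E'
import numpy as np,cv2
from scipy.spatial.transform import Rotation as R
def ray(f,px,z):
    """world points of pixels px (N,2) on plane(s) z"""
    T=np.array(f["camera_from_world"]);Rm=T[:3,:3];o=-Rm.T@T[:3,3]
    px=np.atleast_2d(px).astype(float)
    d=np.c_[(px[:,0]-f["cx"])/f["fx"],(px[:,1]-f["cy"])/f["fy"],np.ones(len(px))]@Rm
    return o+d*((z-o[2])/d[:,2])[:,None]
def mask(f,lo,hi,roi):
    h=cv2.cvtColor(np.ascontiguousarray(f["pixels"]),cv2.COLOR_RGB2HSV)
    m=cv2.inRange(h,lo,hi);k=np.zeros_like(m);x0,y0,x1,y1=roi;k[y0:y1,x0:x1]=m[y0:y1,x0:x1]
    c=max(cv2.findContours(k,cv2.RETR_EXTERNAL,cv2.CHAIN_APPROX_NONE)[0],key=cv2.contourArea)
    return c[:,0,:]
def rect(P):
    (c,s,a)=cv2.minAreaRect((P[:,:2]*1000).astype(np.float32));
    if s[0]<s[1]: s=s[::-1];a+=90
    return np.round(c,1),np.round(s,1),round((a+90)%180-90,1)
E
python3 - <<'E'
from h import *
f=dict(np.load("top0.npz"));g=dict(np.load("side0.npz"))
spec={"mat":((100,120,40),(118,255,255),(390,195,500,285),.003),
"blade_top":((50,100,40),(85,255,255),(405,210,435,255),.063),
"handle":((8,60,120),(25,255,255),(415,225,485,255),.054),
"red":((0,150,80),(6,255,255),(320,165,360,220),.045),
"yellow":((22,130,80),(32,255,255),(232,190,265,245),.052),
"rack":((3,30,20),(110,255,255),(228,165,360,248),.03)}
for n,(lo,hi,roi,z) in spec.items():
    c=mask(f,lo,hi,roi);print(n,rect(ray(f,c,z)),c.min(0),c.max(0))
T=np.array(f["camera_from_world"])
def pts(f):
    T=np.array(f["camera_from_world"]);z=f["range_z"];v,u=np.mgrid[:400,:640]
    return (np.dstack([(u-f["cx"])/f["fx"]*z,(v-f["cy"])/f["fy"]*z,z])-T[:3,3])@T[:3,:3]
P=pts(f)
for u,v in[(343,194),(345,208),(341,182),(250,216),(420,233),(450,238),(475,242),(310,202),(410,250)]:print(u,v,np.round(P[v,u],3))
a=cv2.resize(f["pixels"][160:290,225:505],(800,371),interpolation=2)
cv2.imwrite("pics/crop1.png",a[:,:,::-1])
E
```

```text
mat (array([ 462.5, -321.8]), array([255.9, 156.7]), 72.9) [396 203] [490 276]
blade_top (array([ 485. , -235.7]), array([88.7, 20.2]), -10.0) [414 217] [425 247]
handle (array([ 468.9, -324.7]), array([155.5,  20.2]), 79.6) [423 230] [476 245]
red (array([596.5, -15.4]), array([97.1, 40.7]), 14.0) [332 177] [352 211]
yellow (array([528.2, 252.5]), array([98. , 42.3]), 14.4) [240 199] [260 234]
rack (array([561.8, 129.9]), array([350.3, 140.2]), -75.8) [231 170] [355 242]
343 194 [ 0.594 -0.017  0.054]
345 208 [ 0.553 -0.023  0.056]
341 182 [ 0.629 -0.011  0.058]
250 216 [0.529 0.251 0.064]
420 233 [ 0.482 -0.238  0.059]
450 238 [ 0.468 -0.326  0.054]
475 242 [ 0.456 -0.398  0.052]
310 202 [0.572 0.08  0.024]
410 250 [ 0.43  -0.222  0.   ]
```

View pics/crop1.png

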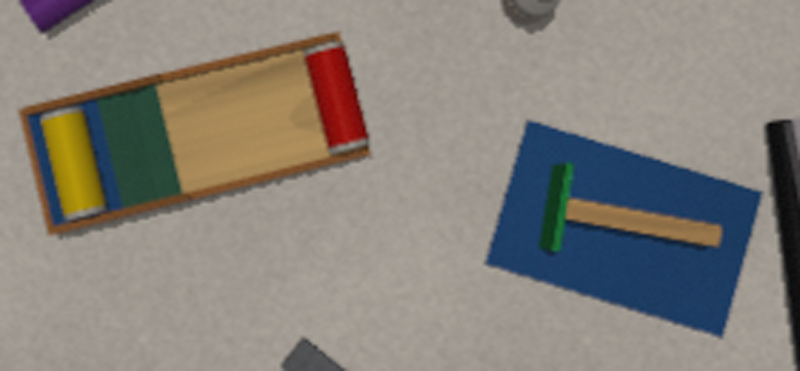

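Crop confirms: the red tube with white caps lies at the low end of the rack, with its green V cradle empty, and the hoe-shaped paddle (green blade, wooden handle) is on the blue mat. Next I check clearance heights on the way.

```bash
cat >> h.py <<'E'
RO=np.array([.5651,.1077]);RY=np.radians(104.3)
def rel(p,yaw_deg,tol=None):
    """tool-frame shift (units of 200mm) and yaw turn (units of 180deg) to get TCP to p with tool y at azimuth yaw_deg"""
    from plant import monitor
    s=monitor.sense();M=R.from_quat(s["tcp_rot"]).as_matrix()
    ya=np.degrees(np.arctan2(M[1,1],M[0,1]));d=M.T@(np.array(p)-s["tcp_pos"])
    # tilt correction to straight down
    y=np.radians(yaw_deg);Y=np.array([np.cos(y),np.sin(y),0]);Z=np.array([0,0,-1.]);W=np.c_[np.cross(Y,Z),Y,Z]
    rv=R.from_matrix(M.T@W).as_rotvec()
    print("t",round(s["clock"],2),"tcp",np.round(s["tcp_pos"],4),"yaw_y",round(ya,2),"F",np.round(s["wrist_force"],1),"gap",round(s["finger_gap"],3),"ff",round(s["finger_force"],1))
    print(" travel total",np.round(d/.2,4),"rot total",np.round(rv/np.pi,4))
def rack(x,y,z):
    u=np.array([np.cos(RY),np.sin(RY)]);v=np.array([-u[1],u[0]]);return np.r_[RO+x*u+y*v,z]
E
python3 - <<'E'
from h import *
f=dict(np.load("top0.npz"));T=f["camera_from_world"];z=f["range_z"];v,u=np.mgrid[:400,:640]
P=(np.dstack([(u-f["cx"])/f["fx"]*z,(v-f["cy"])/f["fy"]*z,z])-T[:3,3])@T[:3,:3]
for n,(a,b,c,d) in {"box":(15,135,175,310),"cup":(160,90,215,140),"rack":(230,165,360,245),"mid":(185,70,420,350)}.items():
    Q=P[b:d,a:c].reshape(-1,3);print(n,np.round(Q[np.argmax(Q[:,2])],3),np.round(np.percentile(Q[:,2],99),3))
E
python3 -m crank '[{"travel":[0,0,-0.2],"rotation":[0,0,0],"jaw":0.2},{"travel":[0,0,-0.2],"rotation":[0,0,0],"jaw":0.2}]' 30
```

```text
box [0.495 0.052 1.192] 0.208
cup [0.495 0.052 1.192] 0.178
rack [0.495 0.052 1.192] 0.065
mid [0.495 0.052 1.192] 0.087
clock: 0.3
tcp_pos: [0.1575, 0.6552, 0.3017]
tcp_rot: [0.118, 0.993, -0.002, -0.0]
wrist_force: [0.2, 0.5, 0.3]
finger_gap: 0.856
finger_force: 0.0
```

```bash
python3 -m crank '[{"travel":[-0.22,-0.0075,0],"rotation":[0,0,0.0212],"jaw":0.2},{"travel":[-0.22,-0.0075,0],"rotation":[0,0,0.0212],"jaw":0.2},{"travel":[-0.22,-0.0075,0],"rotation":[0,0,0.0212],"jaw":0.2},{"travel":[-0.22,-0.0075,0],"rotation":[0,0,0.0212],"jaw":0.2},{"travel":[-0.22,-0.0075,0],"rotation":[0,0,0.0212],"jaw":0.2},{"travel":[-0.22,-0.0075,0],"rotation":[0,0,0.0212],"jaw":0.2},{"travel":[-0.22,-0.0075,0],"rotation":[0,0,0.0212],"jaw":0.2},{"travel":[-0.22,-0.0075,0],"rotation":[0,0,0.0212],"jaw":0.2},{"travel":[-0.22,-0.0075,0],"rotation":[0,0,0.0212],"jaw":0.2},{"travel":[-0.22,-0.0075,0],"rotation":[0,0,0.0212],"jaw":0.2},{"travel":[-0.22,-0.0075,0],"rotation":[0,0,0.0212],"jaw":0.2},{"travel":[-0.22,-0.0075,0],"rotation":[0,0,0.0212],"jaw":0.2}]'
python3 -c "
from h import *
rel([.473,-.301,.15],-10.4)"
```

```text
clock: 1.5
tcp_pos: [0.5723, 0.3491, 0.3021]
tcp_rot: [0.496, 0.868, -0.0, -0.0]
wrist_force: [1.0, 0.2, -0.5]
finger_gap: 0.6
finger_force: 0.0
t 1.5 tcp [0.5723 0.3491 0.3021] yaw_y 30.55 F [ 1.   0.2 -0.5] gap 0.6 ff 0.0
 travel total [-2.5471 -2.0789  0.7624] rot total [-2.000e-04  1.000e-04  2.275e-01]
```

```bash
python3 -m crank '[{"travel":[-0.22,-0.03,0.02],"rotation":[0,0,0.019],"jaw":0.2},{"travel":[-0.22,-0.03,0.02],"rotation":[0,0,0.019],"jaw":0.2},{"travel":[-0.22,-0.03,0.02],"rotation":[0,0,0.019],"jaw":0.2},{"travel":[-0.22,-0.03,0.02],"rotation":[0,0,0.019],"jaw":0.2},{"travel":[-0.22,-0.03,0.02],"rotation":[0,0,0.019],"jaw":0.2},{"travel":[-0.22,-0.03,0.02],"rotation":[0,0,0.019],"jaw":0.2},{"travel":[-0.22,-0.03,0.02],"rotation":[0,0,0.019],"jaw":0.2},{"travel":[-0.22,-0.03,0.02],"rotation":[0,0,0.019],"jaw":0.2},{"travel":[-0.22,-0.03,0.02],"rotation":[0,0,0.019],"jaw":0.2},{"travel":[-0.22,-0.03,0.02],"rotation":[0,0,0.019],"jaw":0.2},{"travel":[-0.22,-0.03,0.02],"rotation":[0,0,0.019],"jaw":0.2},{"travel":[-0.22,-0.03,0.02],"rotation":[0,0,0.019],"jaw":0.2}]'
python3 -c "
from h import *
rel([.473,-.301,.15],-10.4)"
```

```text
clock: 2.7
tcp_pos: [0.6084, -0.1712, 0.2541]
tcp_rot: [0.769, 0.64, -0.0, -0.0]
wrist_force: [-0.3, -0.6, 0.2]
finger_gap: 0.603
finger_force: 0.0
t 2.7 tcp [ 0.6084 -0.1712  0.2541] yaw_y -10.47 F [-0.3 -0.6  0.2] gap 0.603 ff 0.0
 travel total [-0.7614 -0.5474  0.5209] rot total [-0.0002  0.     -0.0004]
```

```bash
python3 -m crank '[{"travel":[-0.152,-0.109,0.104],"rotation":[0,0,0],"jaw":0.2},{"travel":[-0.152,-0.109,0.104],"rotation":[0,0,0],"jaw":0.2},{"travel":[-0.152,-0.109,0.104],"rotation":[0,0,0],"jaw":0.2},{"travel":[-0.152,-0.109,0.104],"rotation":[0,0,0],"jaw":0.2},{"travel":[-0.152,-0.109,0.104],"rotation":[0,0,0],"jaw":0.2},{"travel":[0,0,0.15],"rotation":[0,0,0],"jaw":0.2},{"travel":[0,0,0.12],"rotation":[0,0,0],"jaw":0.2},{"travel":[0,0,0],"rotation":[0,0,0],"jaw":0.2}]'
python3 - <<'E'
from h import *
from plant import optics
rel([.473,-.301,.026],-10.4)
f=optics.grab_frame("side");cv2.imwrite("pics/s2.png",cv2.resize(f["pixels"][90:220,270:440],(680,520))[:,:,::-1])
E
```

```text
clock: 3.5
tcp_pos: [0.4721, -0.2983, 0.0938]
tcp_rot: [0.768, 0.64, -0.001, -0.003]
wrist_force: [0.6, 1.3, 0.5]
finger_gap: 0.597
finger_force: 0.0
t 3.5 tcp [ 0.4721 -0.2983  0.0938] yaw_y -10.37 F [0.6 1.3 0.5] gap 0.597 ff 0.0
 travel total [-0.0129  0.0087  0.3388] rot total [-0.0019 -0.0005  0.0002]
```

View pics/s2.png

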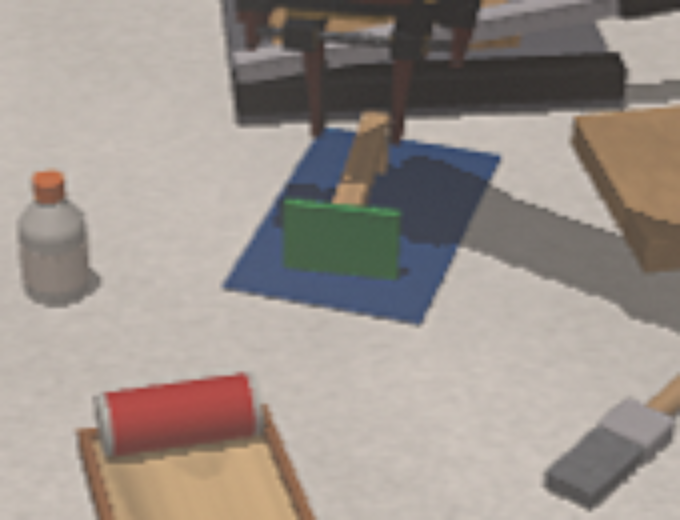

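The side crop shows the fingertips at (318,130) and (398,130), either side of the handle at (370,130), with nothing else near. I descend and grip.

```bash
python3 -m crank '[{"travel":[-0.004,0.003,0.12],"rotation":[0,0,0],"jaw":0.2},{"travel":[-0.004,0.003,0.12],"rotation":[0,0,0],"jaw":0.2},{"travel":[-0.004,0.003,0.07],"rotation":[0,0,0],"jaw":0.2},{"travel":[0,0,0.028],"rotation":[0,0,0],"jaw":0.2},{"travel":[0,0,0],"rotation":[0,0,0],"jaw":0.2},{"travel":[0,0,0],"rotation":[0,0,0],"jaw":-0.9},{"travel":[0,0,0],"rotation":[0,0,0],"jaw":-0.9},{"travel":[0,0,0],"rotation":[0,0,0],"jaw":-0.9},{"travel":[0,0,0],"rotation":[0,0,0],"jaw":-0.9},{"travel":[0,0,0],"rotation":[0,0,0],"jaw":-0.9},{"travel":[0,0,0],"rotation":[0,0,0],"jaw":-0.9}]' 40
python3 -c "
from h import *
rel([.473,-.301,.026],-10.4)"
```

```text
clock: 4.65
tcp_pos: [0.4757, -0.3022, 0.0293]
tcp_rot: [0.768, 0.64, 0.0, -0.0]
wrist_force: [-1.1, 1.7, 5.4]
finger_gap: 0.248
finger_force: 40.0
t 4.65 tcp [ 0.4757 -0.3022  0.0293] yaw_y -10.35 F [-1.1  1.7  5.4] gap 0.248 ff 40.0
 travel total [ 0.0037 -0.0142  0.0167] rot total [-0.     -0.0001  0.0003]
```

```bash
python3 -m crank '[{"travel":[0,0,-0.05],"rotation":[0,0,0],"jaw":-0.9},{"travel":[0,0,-0.1],"rotation":[0,0,0],"jaw":-0.9},{"travel":[0,0,-0.15],"rotation":[0,0,0],"jaw":-0.9},{"travel":[0,0,-0.15],"rotation":[0,0,0],"jaw":-0.9},{"travel":[0,0,-0.1],"rotation":[0,0,0],"jaw":-0.9},{"travel":[0,0,0],"rotation":[0,0,0],"jaw":-0.9}]'
python3 - <<'E'
from h import *
from plant import optics
f=dict(np.load("top0.npz"));T=f["camera_from_world"];z=f["range_z"];v,u=np.mgrid[:400,:640]
P=(np.dstack([(u-f["cx"])/f["fx"]*z,(v-f["cy"])/f["fy"]*z,z])-T[:3,3])@T[:3,:3]
c=mask(f,(5,150,120),(14,255,255),(395,140,430,175));print("cap top",ray(f,c,.1).mean(0),c.mean(0))
Q=P[140:175,395:430].reshape(-1,3);Q=Q[Q[:,2]>.02];print(Q.min(0),Q.max(0))
g=dict(np.load("side0.npz"));c=mask(g,(5,150,120),(14,255,255),(265,125,300,145));print("side cap",ray(g,c,.095).mean(0))
h=optics.grab_frame("top");g=optics.grab_frame("side")
rel(rack(-232,.004*0,0)*0+np.r_[.0,.0,.15] if 0 else rack(-.236,.005,.15),14.3)
t=h["pixels"][150:300,330:500];cv2.imwrite("pics/t3.png",np.hstack([cv2.resize(t,(400,353)),cv2.resize(g["pixels"][60:210,270:440],(400,353))])[:,:,::-1])
c=mask(h,(50,100,40),(85,255,255),(395,190,450,260));zz=h["range_z"];P=(np.dstack([(u-h["cx"])/h["fx"]*zz,(v-h["cy"])/h["fy"]*zz,zz])-T[:3,3])@T[:3,:3]
q=P[c[:,1],c[:,0]];print("blade z",np.percentile(q[:,2],[5,50,95]),"rect",rect(ray(h,c,.17)))
E
```

```text
clock: 5.25
tcp_pos: [0.4775, -0.3034, 0.142]
tcp_rot: [0.768, 0.64, 0.001, 0.002]
wrist_force: [-0.3, -0.2, -1.8]
finger_gap: 0.245
finger_force: 40.0
cap top [ 0.70394379 -0.21884393  0.1       ] [415.66666667 153.9047619 ]
[ 0.49467207 -0.2438119   0.02002917] [0.72583555 0.05240151 1.19239464]
side cap [ 0.70580124 -0.2281012   0.095     ]
t 5.35 tcp [ 0.4759 -0.3019  0.139 ] yaw_y -10.32 F [ 0.2  0.5 -1.2] gap 0.251 ff 40.0
 travel total [ 1.0119  0.5408 -0.0546] rot total [ 0.0002 -0.     -0.1368]
blade z [0.00207792 0.1339971  0.17656126] rect (array([ 489.5, -237.8]), array([88.7, 23.4]), -10.4)
```

View pics/t3.png

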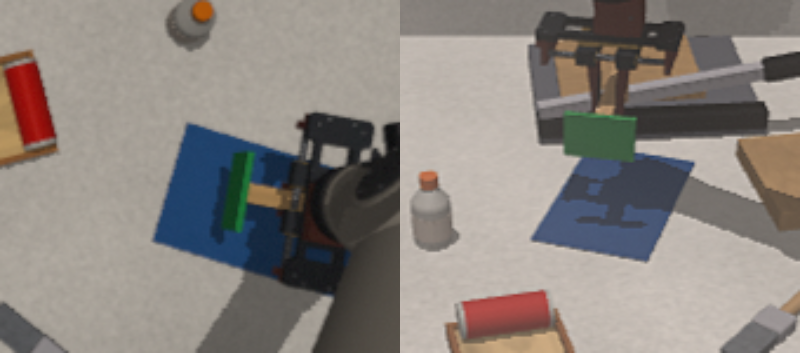

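The paddle hangs level in the gripper (blade at left-panel (240,190)), the bottle at (193,15) is well clear, and the red tube is untouched. I carry it to behind the stop strip.

```bash
python3 -m crank '[{"travel":[0.1,0.054,-0.01],"rotation":[0,0,0],"jaw":-0.9},{"travel":[0.16,0.086,-0.01],"rotation":[0,0,0],"jaw":-0.9},{"travel":[0.16,0.086,-0.01],"rotation":[0,0,0],"jaw":-0.9},{"travel":[0.16,0.086,-0.01],"rotation":[0,0,0],"jaw":-0.9},{"travel":[0.16,0.086,-0.01],"rotation":[0,0,0],"jaw":-0.9},{"travel":[0.16,0.086,0],"rotation":[0,0,-0.02],"jaw":-0.9},{"travel":[0.1,0.05,0],"rotation":[0,0,-0.03],"jaw":-0.9},{"travel":[0,0,0],"rotation":[0,0,-0.034],"jaw":-0.9},{"travel":[0,0,0],"rotation":[0,0,-0.034],"jaw":-0.9},{"travel":[0,0,0],"rotation":[0,0,-0.019],"jaw":-0.9},{"travel":[0,0,0],"rotation":[0,0,0],"jaw":-0.9}]'
python3 -c "
from h import *
rel(rack(-.236,.005,.05),14.3)"
```

```text
clock: 6.45
tcp_pos: [0.6146, -0.1237, 0.1472]
tcp_rot: [0.613, 0.79, -0.001, -0.001]
wrist_force: [0.7, 0.4, -0.7]
finger_gap: 0.251
finger_force: 40.0
t 6.45 tcp [ 0.6146 -0.1237  0.1472] yaw_y 14.34 F [ 0.7  0.4 -0.7] gap 0.251 ff 40.0
 travel total [0.0015 0.0224 0.4861] rot total [-0.0009 -0.0004  0.0002]
```

```bash
python3 -m crank '[{"travel":[0,0.011,0.1],"rotation":[0,0,0],"jaw":-0.9},{"travel":[0,0.011,0.12],"rotation":[0,0,0],"jaw":-0.9},{"travel":[0,0,0.12],"rotation":[0,0,0],"jaw":-0.9},{"travel":[0,0,0.09],"rotation":[0,0,0],"jaw":-0.9},{"travel":[0,0,0.05],"rotation":[0,0,0],"jaw":-0.9},{"travel":[0,0,0],"rotation":[0,0,0],"jaw":-0.9},{"travel":[0,0,0],"rotation":[0,0,0],"jaw":-0.9}]'
python3 - <<'E'
from h import *
from plant import optics
rel(rack(-.236,.005,.049),14.3)
h=optics.grab_frame("top");g=optics.grab_frame("side")
c=mask(h,(50,100,40),(85,255,255),(330,160,420,260));P=ray(h,c,.083);print("blade top rect",rect(P))
u=np.array([np.cos(RY),np.sin(RY)]);w=np.array([-u[1],u[0]]);d=P[:,:2]-RO;print("rack x",np.percentile(d@u,[2,98]),"rack y",np.percentile(d@w,[2,98]))
c=mask(h,(0,150,80),(6,255,255),(300,165,370,220));d=ray(h,c,.04)[:,:2]-RO;print("red",d.mean(0)@u,np.percentile(d@u,[2,98]),np.percentile(d@w,[2,98]))
cv2.imwrite("pics/s4.png",np.hstack([cv2.resize(h["pixels"][150:260,290:430],(400,314)),cv2.resize(g["pixels"][130:300,260:390],(400,523))[:314]])[:,:,::-1])
E
```

```text
clock: 7.15
tcp_pos: [0.62, -0.123, 0.0532]
tcp_rot: [0.614, 0.789, -0.0, 0.0]
wrist_force: [0.2, -0.4, -1.3]
finger_gap: 0.245
finger_force: 40.0
t 7.15 tcp [ 0.62   -0.123   0.0532] yaw_y 14.27 F [ 0.2 -0.4 -1.3] gap 0.245 ff 40.0
 travel total [ 0.0054 -0.0063  0.021 ] rot total [-0.      0.     -0.0001]
blade top rect (array([605.4, -62.5]), array([87.6, 11.7]), 13.8)
rack x [-0.18013201 -0.16884907] rack y [-0.03853825  0.04600697]
red -0.12726295737150087 [-0.14792992 -0.10703497] [-0.04859936  0.04707103]
```

View pics/s4.png

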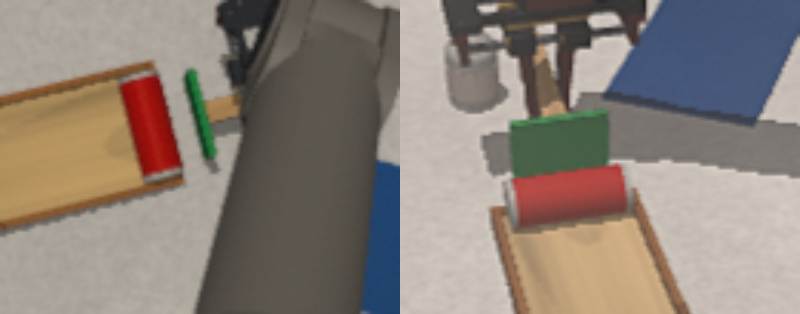

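Both panels show the blade parallel to the tube, about 20 mm behind it and centred on the track. I start the slow push.

```bash
python3 -m crank '[{"travel":[0.02,-0.002,0.008],"rotation":[0,0,0],"jaw":-0.9},{"travel":[0.02,-0.002,0.008],"rotation":[0,0,0],"jaw":-0.9},{"travel":[0.02,-0.002,0],"rotation":[0,0,0],"jaw":-0.9},{"travel":[0.015,0,0],"rotation":[0,0,0],"jaw":-0.9},{"travel":[0.01,0,0],"rotation":[0,0,0],"jaw":-0.9},{"travel":[0.01,0,0],"rotation":[0,0,0],"jaw":-0.9},{"travel":[0.01,0,0],"rotation":[0,0,0],"jaw":-0.9},{"travel":[0.01,0,-0.001],"rotation":[0,0,0],"jaw":-0.9},{"travel":[0.012,0,-0.001],"rotation":[0,0,0],"jaw":-0.9},{"travel":[0.012,0,-0.001],"rotation":[0,0,0],"jaw":-0.9},{"travel":[0.012,0,-0.001],"rotation":[0,0,0],"jaw":-0.9},{"travel":[0.012,0,-0.001],"rotation":[0,0,0],"jaw":-0.9}]'
cat > look.py <<'E'
from h import *
from plant import optics,monitor
rel(rack(-.038,.005,.067),14.3)
h=optics.grab_frame("top");u=np.array([np.cos(RY),np.sin(RY)]);w=np.array([-u[1],u[0]])
p=monitor.sense()["tcp_pos"];print("tcp rack",(p[:2]-RO)@u,(p[:2]-RO)@w,p[2],"underside",p[2]-.0263)
for n,lo,hi,z in(("blade",(50,100,70),(75,255,255),.085),("red",(0,150,80),(6,255,255),.042),("yellow",(22,130,80),(32,255,255),.052)):
    try:
        c=mask(h,lo,hi,(232,160,370,245));d=ray(h,c,z)[:,:2]-RO;print(n,rect(ray(h,c,z)),"x",np.round(np.percentile(d@u,[2,98]),3),"y",np.round(np.percentile(d@w,[2,98]),3))
    except ValueError: print(n,"none")
E
python3 look.py
```

```text
clock: 8.45
tcp_pos: [0.6106, -0.0913, 0.0509]
tcp_rot: [0.613, 0.79, -0.0, 0.0]
wrist_force: [-0.5, -1.4, -0.0]
finger_gap: 0.247
finger_force: 40.0
t 8.45 tcp [ 0.6106 -0.0913  0.0509] yaw_y 14.32 F [-0.5 -1.4 -0. ] gap 0.247 ff 40.0
 travel total [ 8.305e-01  5.000e-04 -8.070e-02] rot total [0.     0.     0.0001]
tcp rack -0.20352672729393226 0.0049582353807997295 0.05083029499114386 underside 0.02453029499114386
blade (array([543.2, 181. ]), array([104.8,  54.6]), 14.6) x [0.049 0.103] y [-0.048  0.055]
red (array([595.2,  -6.6]), array([95.8, 41.3]), 14.1) x [-0.139 -0.098] y [-0.048  0.047]
yellow (array([528.2, 252.3]), array([98. , 42.8]), 14.3) x [0.128 0.171] y [-0.048  0.049]
```

The tube is rolling with the blade, square to the track. I continue at 30 mm/s along the slope.

```bash
python3 -m crank '[{"travel":[0.015,0,-0.0013],"rotation":[0,0,0],"jaw":-0.9},{"travel":[0.015,0,-0.0013],"rotation":[0,0,0],"jaw":-0.9},{"travel":[0.015,0,-0.0013],"rotation":[0,0,0],"jaw":-0.9},{"travel":[0.015,0,-0.0013],"rotation":[0,0,0],"jaw":-0.9},{"travel":[0.015,0,-0.0013],"rotation":[0,0,0],"jaw":-0.9},{"travel":[0.015,0,-0.0013],"rotation":[0,0,0],"jaw":-0.9},{"travel":[0.015,0,-0.0013],"rotation":[0,0,0],"jaw":-0.9},{"travel":[0.015,0,-0.0013],"rotation":[0,0,0],"jaw":-0.9},{"travel":[0.015,0,-0.0013],"rotation":[0,0,0],"jaw":-0.9},{"travel":[0.015,0,-0.0013],"rotation":[0,0,0],"jaw":-0.9},{"travel":[0.015,0,-0.0013],"rotation":[0,0,0],"jaw":-0.9},{"travel":[0.015,0,-0.0013],"rotation":[0,0,0],"jaw":-0.9}]'
python3 -m crank '[{"travel":[0.015,0,-0.0013],"rotation":[0,0,0],"jaw":-0.9},{"travel":[0.015,0,-0.0013],"rotation":[0,0,0],"jaw":-0.9},{"travel":[0.015,0,-0.0013],"rotation":[0,0,0],"jaw":-0.9},{"travel":[0.015,0,-0.0013],"rotation":[0,0,0],"jaw":-0.9},{"travel":[0.015,0,-0.0013],"rotation":[0,0,0],"jaw":-0.9},{"travel":[0.015,0,-0.0013],"rotation":[0,0,0],"jaw":-0.9},{"travel":[0.015,0,-0.0013],"rotation":[0,0,0],"jaw":-0.9},{"travel":[0.015,0,-0.0013],"rotation":[0,0,0],"jaw":-0.9},{"travel":[0.015,0,-0.0013],"rotation":[0,0,0],"jaw":-0.9},{"travel":[0.015,0,-0.0013],"rotation":[0,0,0],"jaw":-0.9},{"travel":[0.015,0,-0.0013],"rotation":[0,0,0],"jaw":-0.9},{"travel":[0.015,0,-0.0013],"rotation":[0,0,0],"jaw":-0.9}]'
python3 look.py
```

```text
clock: 9.7
tcp_pos: [0.6017, -0.0564, 0.054]
tcp_rot: [0.613, 0.79, -0.0, -0.0]
wrist_force: [-0.4, -0.4, -1.7]
finger_gap: 0.249
finger_force: 40.0
clock: 10.9
tcp_pos: [0.5928, -0.0215, 0.0571]
tcp_rot: [0.614, 0.79, -0.0, -0.0]
wrist_force: [0.0, -0.2, -0.5]
finger_gap: 0.247
finger_force: 40.0
t 10.9 tcp [ 0.5928 -0.0215  0.0571] yaw_y 14.31 F [ 0.  -0.2 -0.5] gap 0.247 ff 40.0
 travel total [ 0.4701  0.0005 -0.0495] rot total [-0.     -0.      0.0001]
tcp rack -0.13130389540635323 0.004990492964254314 0.057090609538896095 underside 0.030790609538896094
blade (array([543.4, 180.9]), array([104.9,  54.7]), 14.1) x [0.049 0.103] y [-0.047  0.054]
red (array([577.5,  63.1]), array([97.1, 41.4]), 14.3) x [-0.067 -0.026] y [-0.05   0.048]
yellow (array([528.2, 252.3]), array([98. , 42.8]), 14.3) x [0.128 0.171] y [-0.048  0.049]
```

```bash
python3 -m crank '[{"travel":[0.015,0,-0.0013],"rotation":[0,0,0],"jaw":-0.9},{"travel":[0.015,0,-0.0013],"rotation":[0,0,0],"jaw":-0.9},{"travel":[0.015,0,-0.0013],"rotation":[0,0,0],"jaw":-0.9},{"travel":[0.015,0,-0.0013],"rotation":[0,0,0],"jaw":-0.9},{"travel":[0.015,0,-0.0013],"rotation":[0,0,0],"jaw":-0.9},{"travel":[0.015,0,-0.0013],"rotation":[0,0,0],"jaw":-0.9},{"travel":[0.015,0,-0.0013],"rotation":[0,0,0],"jaw":-0.9},{"travel":[0.015,0,-0.0013],"rotation":[0,0,0],"jaw":-0.9},{"travel":[0.015,0,-0.0013],"rotation":[0,0,0],"jaw":-0.9},{"travel":[0.015,0,-0.0013],"rotation":[0,0,0],"jaw":-0.9},{"travel":[0.015,0,-0.0013],"rotation":[0,0,0],"jaw":-0.9},{"travel":[0.015,0,-0.0013],"rotation":[0,0,0],"jaw":-0.9}]'
python3 -m crank '[{"travel":[0.015,0,-0.0013],"rotation":[0,0,0],"jaw":-0.9},{"travel":[0.015,0,-0.0013],"rotation":[0,0,0],"jaw":-0.9},{"travel":[0.015,0,-0.0013],"rotation":[0,0,0],"jaw":-0.9},{"travel":[0.015,0,-0.0013],"rotation":[0,0,0],"jaw":-0.9},{"travel":[0.015,0,-0.0013],"rotation":[0,0,0],"jaw":-0.9},{"travel":[0.015,0,-0.0013],"rotation":[0,0,0],"jaw":-0.9},{"travel":[0.015,0,-0.0013],"rotation":[0,0,0],"jaw":-0.9},{"travel":[0.015,0,-0.0013],"rotation":[0,0,0],"jaw":-0.9},{"travel":[0.015,0,-0.0013],"rotation":[0,0,0],"jaw":-0.9},{"travel":[0.015,0,-0.0013],"rotation":[0,0,0],"jaw":-0.9},{"travel":[0.012,0,-0.001],"rotation":[0,0,0],"jaw":-0.9},{"travel":[0.01,0,-0.001],"rotation":[0,0,0],"jaw":-0.9}]'
python3 look.py
```

```text
clock: 12.15
tcp_pos: [0.5839, 0.0134, 0.0602]
tcp_rot: [0.613, 0.79, -0.0, -0.0]
wrist_force: [0.6, -0.1, -0.3]
finger_gap: 0.246
finger_force: 40.0
clock: 13.35
tcp_pos: [0.5754, 0.0467, 0.0632]
tcp_rot: [0.613, 0.79, 0.0, -0.0]
wrist_force: [0.2, 0.1, -1.8]
finger_gap: 0.246
finger_force: 40.0
t 13.35 tcp [0.5754 0.0467 0.0632] yaw_y 14.32 F [ 0.2  0.1 -1.8] gap 0.246 ff 40.0
 travel total [ 0.1183  0.0005 -0.0189] rot total [-0.     -0.      0.0001]
tcp rack -0.06125037734298431 0.005007975171720466 0.06323602436067588 underside 0.036936024360675876
blade (array([543.9, 180.4]), array([106.2,  54.7]), 14.8) x [0.049 0.103] y [-0.048  0.055]
red (array([559.8, 133.7]), array([98.5, 40.3]), 11.9) x [0.006 0.045] y [-0.05   0.046]
yellow (array([527.9, 252.2]), array([98.7, 42.8]), 14.3) x [0.128 0.171] y [-0.048  0.049]
```

```bash
python3 -m crank '[{"travel":[0.01,0,-0.0009],"rotation":[0,0,0],"jaw":-0.9},{"travel":[0.01,0,-0.0009],"rotation":[0,0,0],"jaw":-0.9},{"travel":[0.01,0,-0.0009],"rotation":[0,0,0],"jaw":-0.9},{"travel":[0.01,0,-0.0009],"rotation":[0,0,0],"jaw":-0.9},{"travel":[0.01,0,-0.0009],"rotation":[0,0,0],"jaw":-0.9},{"travel":[0.01,0,-0.0009],"rotation":[0,0,0],"jaw":-0.9},{"travel":[0.01,0,-0.0009],"rotation":[0,0,0],"jaw":-0.9},{"travel":[0.01,0,-0.0009],"rotation":[0,0,0],"jaw":-0.9},{"travel":[0.01,0,-0.0009],"rotation":[0,0,0],"jaw":-0.9},{"travel":[0.01,0,-0.0009],"rotation":[0,0,0],"jaw":-0.9},{"travel":[0.01,0,-0.0009],"rotation":[0,0,0],"jaw":-0.9}]'
python3 look.py
python3 - <<'E'
from h import *
from plant import optics
g=optics.grab_frame("side");cv2.imwrite("pics/s5.png",cv2.resize(g["pixels"][150:300,240:430],(760,600))[:,:,::-1])
E
```

```text
clock: 14.5
tcp_pos: [0.57, 0.0679, 0.0652]
tcp_rot: [0.613, 0.79, -0.0, -0.0]
wrist_force: [0.3, -0.2, -1.1]
finger_gap: 0.249
finger_force: 40.0
t 14.5 tcp [0.57   0.0679 0.0652] yaw_y 14.32 F [ 0.3 -0.2 -1.1] gap 0.249 ff 40.0
 travel total [ 0.0086  0.0005 -0.0091] rot total [-0.     -0.      0.0001]
tcp rack -0.03923088300839344 0.005035023801290449 0.06521328673778365 underside 0.038913286737783645
blade (array([540.2, 189.8]), array([103.6,  36.1]), 14.7) x [0.068 0.103] y [-0.047  0.055]
red (array([553.3, 168.4]), array([99.8, 32.3]), 0.6) x [0.035 0.068] y [-0.05   0.044]
yellow (array([528.2, 252.3]), array([98. , 42.8]), 14.3) x [0.128 0.171] y [-0.048  0.049]
```

View pics/s5.png

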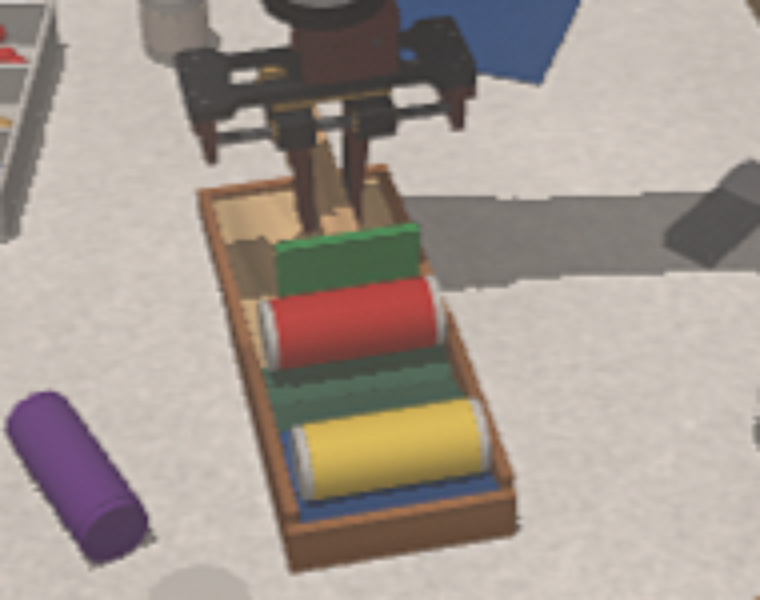

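The red tube (355,320) is square on the crest with the blade behind it; yellow (395,450) is unmoved. I nudge it over, 1 mm per row.

```bash
python3 -m crank '[{"travel":[0.005,0,-0.0005],"rotation":[0,0,0],"jaw":-0.9},{"travel":[0.005,0,-0.0005],"rotation":[0,0,0],"jaw":-0.9},{"travel":[0.005,0,-0.0005],"rotation":[0,0,0],"jaw":-0.9},{"travel":[0.005,0,-0.0005],"rotation":[0,0,0],"jaw":-0.9},{"travel":[0.005,0,-0.0005],"rotation":[0,0,0],"jaw":-0.9},{"travel":[0.005,0,-0.0005],"rotation":[0,0,0],"jaw":-0.9},{"travel":[0.005,0,-0.0005],"rotation":[0,0,0],"jaw":-0.9},{"travel":[0,0,0],"rotation":[0,0,0],"jaw":-0.9},{"travel":[0,0,0],"rotation":[0,0,0],"jaw":-0.9},{"travel":[0,0,0],"rotation":[0,0,0],"jaw":-0.9},{"travel":[0,0,0],"rotation":[0,0,0],"jaw":-0.9}]'
cat > looks.py <<'E'
from h import *
from plant import optics
g=optics.grab_frame("side");u=np.array([np.cos(RY),np.sin(RY)]);z=g["range_z"];T=g["camera_from_world"]
for n,lo,hi in(("red",(0,150,60),(8,255,255)),("yellow",(20,120,80),(32,255,255))):
    c=mask(g,lo,hi,(290,180,375,290));m=np.zeros(z.shape,np.uint8);cv2.fillPoly(m,[c],1);v,w=np.nonzero(m)
    q=z[v,w];P=(np.c_[(w-g["cx"])/g["fx"]*q,(v-g["cy"])/g["fy"]*q,q]-T[:3,3])@T[:3,:3];P=P[q>0]
    i=P[:,2]>np.percentile(P[:,2],90);print(n,"px",c.mean(0),"top z",np.round(np.percentile(P[:,2],95),4),"crown rack x",np.round(((P[i,:2]-RO)@u).mean(),4))
E
python3 looks.py;python3 look.py
```

```text
clock: 15.7
tcp_pos: [0.5683, 0.0745, 0.0659]
tcp_rot: [0.614, 0.79, -0.0, 0.0]
wrist_force: [-0.3, -0.0, -2.1]
finger_gap: 0.251
finger_force: 40.0
red px [330.24752475 235.36633663] top z 0.0686 crown rack x 0.0728
yellow px [337.53043478 261.68695652] top z 0.0655 crown rack x 0.1546
t 15.75 tcp [0.5683 0.0745 0.0659] yaw_y 14.31 F [-0.3 -0.7 -0.9] gap 0.245 ff 40.0
 travel total [-0.0253  0.0005 -0.0057] rot total [-0.      0.      0.0001]
tcp rack -0.03293537891151942 0.005103748428416 0.06588134022948341 underside 0.03958134022948341
blade (array([525.2, 199.8]), array([19.7,  8.9]), 19.2) x [0.094 0.103] y [0.007 0.025]
red (array([547.8, 181.3]), array([97.5, 42.5]), 13.3) x [0.054 0.097] y [-0.049  0.047]
yellow (array([527.9, 252.2]), array([98.7, 42.8]), 14.3) x [0.128 0.171] y [-0.048  0.049]
```

The tube dropped into the cradle (centre at rack x≈75.5 mm). I back off, then lift.

```bash
python3 -m crank '[{"travel":[-0.03,0,0],"rotation":[0,0,0],"jaw":-0.9},{"travel":[-0.06,0,0],"rotation":[0,0,0],"jaw":-0.9},{"travel":[-0.1,0,-0.02],"rotation":[0,0,0],"jaw":-0.9},{"travel":[-0.1,0,-0.08],"rotation":[0,0,0],"jaw":-0.9},{"travel":[-0.05,0,-0.15],"rotation":[0,0,0],"jaw":-0.9},{"travel":[0,0,-0.15],"rotation":[0,0,0],"jaw":-0.9},{"travel":[0,0,-0.12],"rotation":[0,0,0],"jaw":-0.9},{"travel":[0,0,0],"rotation":[0,0,0],"jaw":-0.9}]'
python3 looks.py
python3 -c "
from h import *
rel([.4757,-.3022,.16],-10.35)"
```

```text
clock: 16.6
tcp_pos: [0.5874, 0.007, 0.1732]
tcp_rot: [0.614, 0.789, 0.002, 0.002]
wrist_force: [0.1, 0.3, -1.7]
finger_gap: 0.25
finger_force: 40.0
red px [330.00990099 238.01980198] top z 0.0657 crown rack x 0.08
yellow px [337.53043478 261.68695652] top z 0.0654 crown rack x 0.1536
t 16.65 tcp [0.5861 0.0075 0.1712] yaw_y 14.25 F [ 0.  -0.5 -2.1] gap 0.25 ff 40.0
 travel total [-1.3651 -0.9166  0.0534] rot total [ 1.000e-03 -1.000e-04  1.367e-01]
```

```bash
python3 -m crank '[{"travel":[-0.1,-0.067,0],"rotation":[0,0,0],"jaw":-0.9},{"travel":[-0.16,-0.107,0.005],"rotation":[0,0,0],"jaw":-0.9},{"travel":[-0.16,-0.107,0.005],"rotation":[0,0,0],"jaw":-0.9},{"travel":[-0.16,-0.107,0.005],"rotation":[0,0,0],"jaw":-0.9},{"travel":[-0.16,-0.107,0.005],"rotation":[0,0,0],"jaw":-0.9},{"travel":[-0.16,-0.107,0.005],"rotation":[0,0,0],"jaw":-0.9},{"travel":[-0.16,-0.107,0.005],"rotation":[0,0,0],"jaw":-0.9},{"travel":[-0.16,-0.107,0.005],"rotation":[0,0,0],"jaw":-0.9},{"travel":[-0.1,-0.067,0.005],"rotation":[0,0,0],"jaw":-0.9},{"travel":[-0.045,-0.033,0],"rotation":[0,0,0.02],"jaw":-0.9},{"travel":[0,0,0],"rotation":[0,0,0.04],"jaw":-0.9},{"travel":[0,0,0],"rotation":[0,0,0.04],"jaw":-0.9}]'
python3 -m crank '[{"travel":[0,0,0.05],"rotation":[0,0,0.0367],"jaw":-0.9},{"travel":[0,0,0.1],"rotation":[0,0,0],"jaw":-0.9},{"travel":[0,0,0.1],"rotation":[0,0,0],"jaw":-0.9},{"travel":[0,0,0.1],"rotation":[0,0,0],"jaw":-0.9},{"travel":[0,0,0.05],"rotation":[0,0,0],"jaw":-0.9},{"travel":[0,0,0],"rotation":[0,0,0],"jaw":-0.9},{"travel":[0,0,0],"rotation":[0,0,0],"jaw":-0.9}]'
python3 -c "
from h import *
rel([.4757,-.3022,.0293],-10.35)"
```

```text
clock: 17.85
tcp_pos: [0.4734, -0.3018, 0.1602]
tcp_rot: [0.732, 0.681, -0.001, -0.001]
wrist_force: [0.1, 0.8, -1.4]
finger_gap: 0.245
finger_force: 40.0
clock: 18.55
tcp_pos: [0.4748, -0.3015, 0.0818]
tcp_rot: [0.768, 0.641, -0.0, -0.0]
wrist_force: [0.2, 0.2, -1.1]
finger_gap: 0.246
finger_force: 40.0
t 18.55 tcp [ 0.4748 -0.3015  0.0818] yaw_y -10.32 F [ 0.2  0.2 -1.1] gap 0.246 ff 40.0
 travel total [-0.0026  0.0049  0.2627] rot total [-0.0002  0.0001  0.0002]
```

```bash
python3 -m crank '[{"travel":[-0.003,0.005,0.08],"rotation":[0,0,0],"jaw":-0.9},{"travel":[0,0,0.08],"rotation":[0,0,0],"jaw":-0.9},{"travel":[0,0,0.05],"rotation":[0,0,0],"jaw":-0.9},{"travel":[0,0,0.025],"rotation":[0,0,0],"jaw":-0.9},{"travel":[0,0,0.01],"rotation":[0,0,0],"jaw":-0.9},{"travel":[0,0,0.008],"rotation":[0,0,0],"jaw":-0.9},{"travel":[0,0,0],"rotation":[0,0,0],"jaw":-0.9},{"travel":[0,0,0],"rotation":[0,0,0],"jaw":-0.9}]'
python3 -c "
from h import *
rel([.4757,-.3022,.0293],-10.35)"
```

```text
clock: 19.35
tcp_pos: [0.4763, -0.3021, 0.0317]
tcp_rot: [0.768, 0.641, 0.0, 0.0]
wrist_force: [0.3, -0.1, 0.1]
finger_gap: 0.246
finger_force: 40.0
t 19.35 tcp [ 0.4763 -0.3021  0.0317] yaw_y -10.29 F [ 0.3 -0.1  0.1] gap 0.246 ff 40.0
 travel total [-0.0011 -0.0027  0.0118] rot total [0.0002 0.0001 0.0003]
```

```bash
for i in 1 ; do python3 -m crank '[{"travel":[0,0,0.005],"rotation":[0,0,0],"jaw":-0.9},{"travel":[0,0,0],"rotation":[0,0,0],"jaw":-0.9},{"travel":[0,0,0],"rotation":[0,0,0],"jaw":-0.9}]'; python3 -m crank '[{"travel":[0,0,0.005],"rotation":[0,0,0],"jaw":-0.9},{"travel":[0,0,0],"rotation":[0,0,0],"jaw":-0.9},{"travel":[0,0,0],"rotation":[0,0,0],"jaw":-0.9}]'; done
```

```text
clock: 19.65
tcp_pos: [0.476, -0.3018, 0.0304]
tcp_rot: [0.768, 0.641, 0.0, 0.0]
wrist_force: [-0.8, -1.0, -1.3]
finger_gap: 0.249
finger_force: 40.0
clock: 19.95
tcp_pos: [0.4761, -0.302, 0.0294]
tcp_rot: [0.768, 0.641, 0.0, 0.0]
wrist_force: [-0.7, 0.3, 0.6]
finger_gap: 0.246
finger_force: 40.0
```

One more half-millimetre step, then a slow release in place.

```bash
python3 -m crank '[{"travel":[0,0,0.004],"rotation":[0,0,0],"jaw":-0.9},{"travel":[0,0,0],"rotation":[0,0,0],"jaw":-0.9},{"travel":[0,0,0],"rotation":[0,0,0],"jaw":-0.9}]'
python3 -m crank '[{"travel":[0,0,0],"rotation":[0,0,0],"jaw":-0.45},{"travel":[0,0,0],"rotation":[0,0,0],"jaw":-0.35},{"travel":[0,0,0],"rotation":[0,0,0],"jaw":-0.1},{"travel":[0,0,0],"rotation":[0,0,0],"jaw":0.2},{"travel":[0,0,0],"rotation":[0,0,0],"jaw":0.2},{"travel":[0,0,0],"rotation":[0,0,0],"jaw":0.2}]' 5
python3 -m crank '[{"travel":[0,0,-0.05],"rotation":[0,0,0],"jaw":0.2},{"travel":[0,0,-0.1],"rotation":[0,0,0],"jaw":0.2},{"travel":[0,0,-0.2],"rotation":[0,0,0],"jaw":0.2},{"travel":[0,0,-0.2],"rotation":[0,0,0],"jaw":0.2},{"travel":[0,0,-0.2],"rotation":[0,0,0],"jaw":0.2},{"travel":[0,0,-0.1],"rotation":[0,0,0],"jaw":0.2},{"travel":[0,0,0],"rotation":[0,0,0],"jaw":0.2}]'
python3 looks.py
python3 - <<'E'
from plant import optics;import cv2
g=optics.grab_frame("side");cv2.imwrite("pics/s6.png",cv2.resize(g["pixels"][70:330,170:500],(762,600))[:,:,::-1])
E
```

```text
clock: 20.25
tcp_pos: [0.4762, -0.302, 0.0294]
tcp_rot: [0.768, 0.641, 0.0, 0.0]
wrist_force: [-1.9, 2.7, 9.9]
finger_gap: 0.247
finger_force: 40.0
clock: 20.85
tcp_pos: [0.4759, -0.3019, 0.0284]
tcp_rot: [0.768, 0.641, -0.0, -0.0]
wrist_force: [-0.0, 0.7, -0.2]
finger_gap: 0.594
finger_force: 0.0
clock: 21.55
tcp_pos: [0.4775, -0.3032, 0.2022]
tcp_rot: [0.768, 0.641, 0.002, 0.003]
wrist_force: [1.2, 0.0, -0.9]
finger_gap: 0.602
finger_force: 0.0
red px [330.         237.82524272] top z 0.0658 crown rack x 0.0794
yellow px [337.53043478 261.68695652] top z 0.0652 crown rack x 0.154
```

View pics/s6.png

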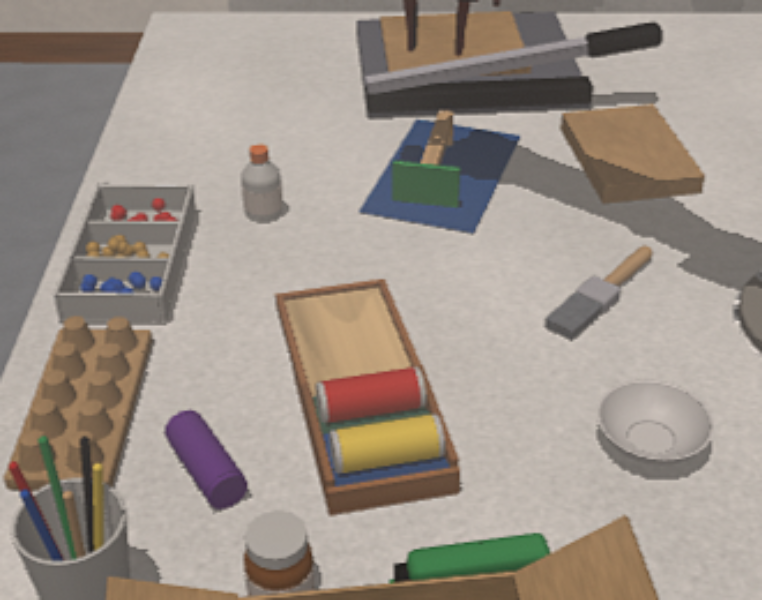

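The picture shows the red tube (370,393) at rest in the green cradle and the yellow tube (387,443) unmoved. The paddle stands on its mat (430,175), the gripper is clear above it, and the bystanders are in place.

```bash
python3 -c "
from plant import workorder
print(workorder.finish_job())"
```

```text
the job is handed in; nothing more can be done
None
```

The red tube lies still in the green cradle, the yellow tube and the other things are where they were, the paddle stands on its blue mat released, and I handed the job in at about 22 s; no verdict came back.

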